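# Wind a lamp socket home in the leaning stand-by holder

## Task

Fit the blue ceramic lamp socket from the zinc tray into the empty brass holder that leans on the lamp changer. Enter it in line with the holder, with its copper tongue about a quarter turn away from the copper stud on the holder's rim (either way round) until it begins to grip on the springs; then press and turn steadily together, so that it winds down over that quarter turn until its flange is fully home on the brass rim with the tongue over the stud, and let go. Do not ram it, do not touch the glass lamp in the upright holder, and leave the other things in the tray where they are.

Things in the scene. Friction and masses are not known exactly. Their poses are not given: they have to be found in the camera images.
- socket_mid (a point): Half-way up the barrel of the loose blue glazed ceramic lamp socket (0.26 kg, 73 mm tall), on its axis, 47 mm above its foot. z points out of its open mouth (up, as it stands in the tray), x towards its copper tongue. The barrel is smooth and round, 44 mm in diameter, from 25 to 65 mm above the foot: grip it there, across any diameter. A neck of 39 mm diameter is above it.
- socket_flange (a point): Centre of the underside of the socket's flange, 20 mm above its foot; axes as socket_mid. The flange is 52 mm in diameter, 5 mm thick, and lands on the holder's rim. Below it is the plain round skirt, 36 mm in diameter and 20 mm long, which goes into the holder.
- tongue (a point): Copper contact tongue of the socket (9 mm wide, 3 mm thick, reaching 39 mm from the axis): a point 33.5 mm out from the axis, level with the flange's underside. A white line up the barrel is on the same side.
- holder_rim (a point): Centre of the mouth of the empty brass holder on the lamp changer, 150 mm above the granite. z points out along its axis, which leans 29 degrees from vertical, roughly towards the robot; x points up the slope to the copper stud. Its rim is a flat ring, 58 mm outside, 42 mm inside. The socket is bottomed when its flange lies on the rim, the foot then 20 mm below the rim.
- holder: The same leaning holder, fixed; origin and axes as holder_rim. Four leaf springs inside hold the skirt: its foot meets them 6 mm below the rim, and they press fully from 11 mm below. Pushed straight, the socket then drags with about 20 to 30 N; turned while pressed, with 10 N or less (turning takes up to 0.7 N m). The springs hold it where it is left.
- stud (a point): Copper contact stud, 9 mm in diameter, beside the holder's rim on its upper side, 33.5 mm from the holder's axis. This point is in the plane of the rim, 1.5 mm above the stud's top.
- duty_lamp: Upright duty holder with white socket and fragile glass lamp, fixed to the changer 155 mm behind the leaning holder's rim; origin at the underside of its brass holder, 128 mm above the granite, z up; 58 mm in diameter, 152 mm tall.
- tray: Galvanised zinc tray, fixed, 360 x 340 mm, walls 22 mm high, floor 4 mm thick; origin at the centre of its underside.
- jack_a: Black iron screw jack, loose, 54 mm across, 77 mm tall; origin at the centre of its underside.
- jack_b: Second black iron screw jack, the same.
- sight_tube: Brass sighting tube lying on two small feet, 140 mm long (along its y), 34 mm high; origin under its middle.
- prism: Curved clear, faintly green flint-glass prism, about 165 mm long (along its y), standing in a steel spring clip; 54 mm high; origin under the clip.

How it is judged:
On the way, in this order (a step that is already met when the one before it is completed fails the run):
1. the socket stands entered in the leaning holder, in line with it (within about 10 degrees), its flange 6.5 to 15.5 mm above the rim and its tongue at least 60 degrees round from the stud (x of socket_flange in the frame of holder_rim between -0.004 and 0.004 m and y of socket_flange in the frame of holder_rim between -0.004 and 0.004 m and z of socket_flange in the frame of holder_rim between 0.0065 and 0.0155 m and angle between the z axis of socket_mid and the z axis of holder_rim, either way round below 0.18 rad and x of tongue in the frame of holder_rim below 0.01675 m), for 0.1 s.
2. the socket is on its way down, turning: flange 2 to 10 mm above the rim while the tongue is 14 to 56 degrees from the stud (x of socket_flange in the frame of holder_rim between -0.004 and 0.004 m and y of socket_flange in the frame of holder_rim between -0.004 and 0.004 m and z of socket_flange in the frame of holder_rim between 0.002 and 0.01 m and angle between the z axis of socket_mid and the z axis of holder_rim, either way round below 0.18 rad and x of tongue in the frame of holder_rim between 0.01873 and 0.0325 m), for 0.04 s.
At the end, for the whole second after the job is handed in: The socket rests in the leaning holder, released and still, its flange within 1.5 mm of the rim, centred within 3 mm and in line within 3.4 degrees, and its tongue over the stud (within 6 mm sideways, about 10 degrees) (z of socket_flange in the frame of holder_rim between -0.003 and 0.0015 m and x of socket_flange in the frame of holder_rim between -0.003 and 0.003 m and y of socket_flange in the frame of holder_rim between -0.003 and 0.003 m and angle between the z axis of socket_mid and the z axis of holder_rim, either way round below 0.06 rad and x of tongue in the frame of holder_rim above 0.02 m and y of tongue in the frame of holder_rim between -0.006 and 0.006 m and linear speed of socket below 0.01 m/s); the robot touches nothing.
It fails at once if the glass duty lamp or its holder touched with more than 3 N (contact force between any of the arm, the fingers, socket and duty_lamp above 3 N).
It fails at once if a screw jack, the sighting tube or the prism moved more than 20 mm or tipped (distance of any of jack_a, jack_b, sight_tube, prism from where it was at the start of the episode above 0.02 m or angle between any of jack_a, jack_b, sight_tube, prism's own z axis and vertical above 0.35 rad).
It fails at once if the socket rammed against the holder: over 120 N summed over all their contacts, of which the springs' own grip is about 50 to 60 N (contact force between socket and holder above 120 N).
It also fails if it takes over 51 s, if anything falls off the work surface, if the arm or the gripper's body presses on something with over 40 N, if the wrist force passes 120 N, or if a joint passes its speed limit or range.

## Robot

A 6-joint arm with a two-finger parallel gripper is mounted at the origin on the work surface. World frame = base frame: x ahead of the robot, y to its left, z up, the work surface at z = 0. Lengths are in m, angles in rad, forces in N, time in s.
With the tool pointing down it reaches from about 0.425 to 0.925 m from the base axis. Payload 12.5 kg.
Tool frame: the origin (TCP) lies at the very end of the fingers, on their centre line; the grasp point (between the pads) lies 19 mm behind it; z points along the fingers, y is the line along which they close (so a half turn about z gives the same grasp; the last joint's range is limited). The gripper opens to 85 mm and grips with 20 to 120 N. Pads are 22 mm wide; open, the fingers measure 114 mm over their backs; the gripper's body (76 mm by 85 mm) begins 54 mm behind the grasp point. The pads swing forward as they close: fully open they stand 13 mm farther back than shut.
Start: joints at [-1.26, 0.491, 1.559, -0, 1.092, -0.106], TCP at [0.253, -0.572, 0.231] pointing down, gripper open.
Joint ranges: [-3.1, 3.1], [-0.84, 2.19], [0.05, 2.79], [-1.13, 4.28], [0.06, 2.93], [-2.69, 2.69]. Speed limits (rad/s): [2.22, 2.22, 2.79, 3.14, 3.14, 3.14].

## Interface

Orientations are given as a unit quaternion [x, y, z, w].
In Python, from rig import ctrl, optics, workorder gives the robot as it stands.
- The arm moves only by the shell command python3 -m pendant 'ROWS' [FORCE]. ROWS is text: rows parted by semicolons, each of 7 numbers parted by spaces: the turn, a rotation vector about the world's x, y, z in rad, then the shift along the world's x, y, z in mm, then the finger opening in mm, from 0 to 85.4. A call has 1 to 12 rows; each row shifts and turns the commanded pose from where the row before left it; what a row does not reach is not made up. A row lasts 1/10 s, in which the tool goes at most 50 mm and 8.59 degrees, less where a joint would pass 70% of its speed; a pose out of reach is approached as far as the arm can. A call is refused whole if a number of a shift passes 50 or a number of a turn 0.15, either way. A call with a gripper value outside its range is refused whole. The fingers move at their own pace and stop on an object; FORCE is the grip in N (left out, the last holds). Time passes only in rows, so rows that do not move let the fingers close. It gives the time, the measured TCP pose, the force, the opening and the grip force at its end, in the units of the state.
- ctrl.get_obs(): the state, without advancing time (a new reading comes with each control period).
- optics.camera(name): name is "scene" or "top"; returns (picture, depth): 400x640x3 uint8, red, green, blue; 400x640 float32, m along the optical axis (not along the pixel's ray), 0 where there is no reading.
- optics.camera_model(name): a dict with "intrinsics" (3x3 intrinsics, pixels), "k1" (the pictures are not rectified: a ray, as slopes to the right and down, at radius r is drawn at 1 + k1 r^2 times it, then the intrinsics apply), "world_from_camera" (4x4, takes a point from camera to world coordinates). Camera axes: x right, y down, z forward; pixel columns grow to the right and rows downward; lengths in m; the calibration is good to about 2 mm. A picture is of the moment at which its call begins. camera_model takes no time and is no camera call.
- workorder.hand_in(): hands the job in; it is judged then, once.
The state is a dict: "time_s": time; "joints": joint angles; "qvel": joint speeds; "joint_efforts": joint torques, N m; "tcp_pos": TCP position; "ee_rot": TCP orientation; "force": force on the tool from outside, world axes, zero at the start; "wrist_torque": the same for the moment, N m; "finger_gap": opening from 0.0 (shut) to 1.0 (fully open); "grasp_force": force on a finger pad.
Only numpy, scipy, OpenCV 4.12 (cv2) and the standard library are available. Lean on these libraries where they do the work, as an engineer would, in place of code of your own. Each camera call takes 0.05 s, during which the arm holds its last target. There are 200 camera calls.

## Working session

There is one attempt and no reset: what is moved stays moved. The work goes in short steps, Python scripts to look and compute and a shell command to move; the robot and the scene stay as the last step left them, time stands still between calls to the robot, and variables do not carry over. Pictures are saved under pics/ and viewed, at most 10 in all, crops included, and the job is handed in when it is done.

```bash
mkdir -p pics; ls; cat > h.py <<'E'
import numpy as np, cv2
from rig import ctrl, optics, workorder
from scipy.spatial.transform import Rotation as R
def cloud(name):
    im,d=optics.camera(name); m=optics.camera_model(name); K=np.array(m["intrinsics"]); T=np.array(m["world_from_camera"])
    v,u=np.mgrid[0:400,0:640]
    x=(u-K[0,2])/K[0,0]; y=(v-K[1,2])/K[1,1]; xd,yd=x.copy(),y.copy()
    for _ in range(10):
        s=1+m["k1"]*(x*x+y*y); x=xd/s; y=yd/s
    P=np.stack([x*d,y*d,d],-1)@T[:3,:3].T+T[:3,3]
    P[d==0]=np.nan
    return im,d,P
def save(n,im): cv2.imwrite("pics/"+n,im[...,::-1])
E
python3 - <<'E'
from h import *
for n in("scene","top"):
    im,d,P=cloud(n); save(n+"0.png",im); np.savez("/tmp/"+n,im=im,P=P)
    m=optics.camera_model(n);print(n,np.round(m["world_from_camera"],3).tolist(),m["k1"],m["intrinsics"])
o=ctrl.get_obs();print({k:np.round(v,3) for k,v in o.items()})
E
```

```text
pics
scene [[-0.125, 0.558, -0.82, 1.685], [0.992, 0.064, -0.108, 0.128], [-0.008, -0.827, -0.562, 0.839], [0.0, 0.0, 0.0, 1.0]] -0.0194077711242048 [[495.81486618   0.         317.62389631]
 [  0.         495.81486618 206.82140199]
 [  0.           0.           1.        ]]
top [[-0.017, -0.989, 0.144, 0.464], [-1.0, 0.015, -0.02, 0.026], [0.018, -0.144, -0.989, 1.167], [0.0, 0.0, 0.0, 1.0]] 0.044091157821329365 [[473.54328984   0.         313.27746445]
 [  0.         473.54328984 201.70251877]
 [  0.           0.           1.        ]]
{'time_s': np.float64(0.1), 'joints': array([-1.26 ,  0.492,  1.559, -0.   ,  1.092, -0.106]), 'qvel': array([ 0.001, -0.001, -0.001, -0.001,  0.001,  0.001]), 'joint_efforts': array([ 4.0000e-03, -6.1945e+01, -2.6203e+01, -0.0000e+00,  3.0000e-03,
        0.0000e+00]), 'tcp_pos': array([ 0.253, -0.571,  0.231]), 'ee_rot': array([ 0.978,  0.207, -0.   , -0.   ]), 'force': array([ 0.577, -1.035, -0.323]), 'wrist_torque': array([ 0.016, -0.028,  0.013]), 'grasp_force': np.float64(0.0), 'finger_gap': np.float64(1.0)}
```

```bash
sleep 1
```

```text
(no output)
```

View pics/scene0.png

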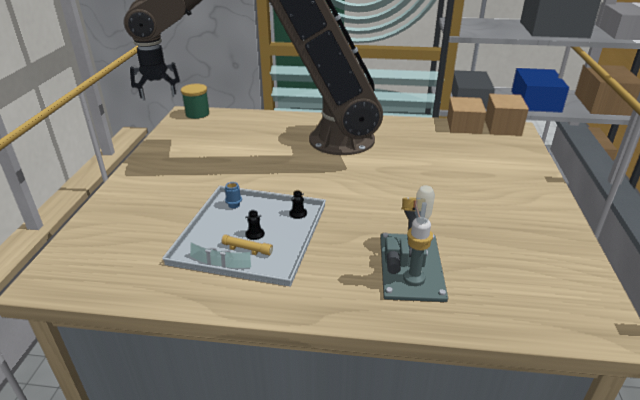

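View pics/top0.png

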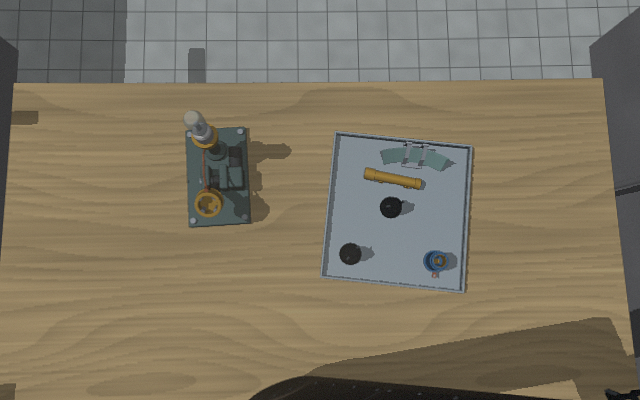

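The scene picture shows the tray at left with the socket at (232,194), and the changer at right with the leaning holder at about (408,205). In the top picture the socket is at (435,261) with its tongue at (435,275), pointing towards the robot. The holder rim is at (208,203), and the stud is probably at about (207,183).

```bash
python3 - <<'E'
from h import *
t=np.load("/tmp/top.npz"); s=np.load("/tmp/scene.npz")
im,P=t["im"],t["P"]
a=cv2.resize(im[165:235,170:250],None,fx=5,fy=5,interpolation=cv2.INTER_NEAREST)
b=cv2.resize(im[235:305,400:480],None,fx=5,fy=5,interpolation=cv2.INTER_NEAREST)
save("crop0.png",np.hstack([a,b]))
# socket points
def sel(P,c,r,z0,z1): return (np.hypot(P[...,0]-c[0],P[...,1]-c[1])<r)&(P[...,2]>z0)&(P[...,2]<z1)
print("px socket",P[261,435],"tongue",P[275,435])
c=P[261,435][:2]
for nm,(I,Q) in dict(top=(im,P),scene=(s["im"],s["P"])).items():
    m=sel(Q,c,.06,.012,.12); q=Q[m]; print(nm,m.sum(),q.mean(0),np.percentile(q[:,2],[2,50,98,100]))
    top=q[q[:,2]>.066]; print(" top ring",len(top),top.min(0),top.max(0))
    hsv=cv2.cvtColor(I,cv2.COLOR_RGB2HSV)
    cu=m&((hsv[...,0]<20))&(hsv[...,1]>100)
    v,u=np.nonzero(cu)
    print(" copper",[(int(x),int(y),np.round(Q[y,x],3).tolist()) for x,y in zip(u,v)][:40])
    yb=(hsv[...,0]>12)&(hsv[...,0]<30)&(hsv[...,1]>130)&(Q[...,2]>.1)&(Q[...,2]<.2)
    v,u=np.nonzero(yb);print(" brass",len(u),Q[yb].mean(0) if len(u) else 0, Q[yb].min(0),Q[yb].max(0))
E
```

```text
px socket [ 0.48097989 -0.27947209  0.04949279] tongue [ 0.44831909 -0.28374117  0.02693429]
top 456 [ 0.48096021 -0.27805963  0.05462395] [0.02586153 0.05494143 0.07929016 0.08082988]
 top ring 184 [ 0.46224677 -0.3046553   0.0663106 ] [ 0.50349173 -0.25995747  0.08082988]
 copper [(439, 255, [0.495, -0.289, 0.051]), (443, 260, [0.483, -0.296, 0.058]), (445, 262, [0.478, -0.295, 0.076]), (440, 266, [0.469, -0.285, 0.068]), (433, 273, [0.453, -0.278, 0.033]), (434, 273, [0.453, -0.281, 0.029]), (435, 273, [0.453, -0.284, 0.026])]
 brass 619 [0.64755117 0.23419028 0.14462415] [0.58464072 0.20456702 0.11834631] [0.78880381 0.27006275 0.17685557]
scene 380 [ 0.49059189 -0.28056141  0.04983288] [0.01385275 0.05207219 0.07843077 0.08028608]
 top ring 118 [ 0.46442816 -0.30706083  0.06600718] [ 0.50871444 -0.26336343  0.08028608]
 copper [(229, 184, [0.484, -0.292, 0.078]), (235, 184, [0.471, -0.278, 0.072]), (228, 186, [0.478, -0.298, 0.067]), (234, 186, [0.466, -0.284, 0.061])]
 brass 2420 [-0.24501659 -0.09788832  0.12810086] [-1.92193756 -1.07895137  0.10000474] [0.79624082 1.6442872  0.19984235]
```

View pics/crop0.png

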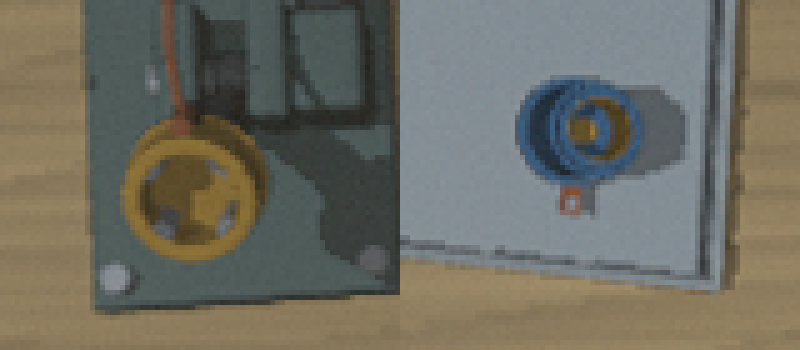

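```bash
cat >> h.py <<'E'
def proj(name,X):
    m=optics.camera_model(name); K=np.array(m["intrinsics"]); T=np.linalg.inv(np.array(m["world_from_camera"]))
    q=np.atleast_2d(X)@T[:3,:3].T+T[:3,3]; s=q[:,:2]/q[:,2:]; s=s*(1+m["k1"]*(s**2).sum(1,keepdims=True))
    return s*K[[0,1],[0,1]]+K[:2,2]
def ray(name,u,v,z):
    "point at world height z on pixel u,v"
    from scipy.optimize import fsolve
    return np.r_[fsolve(lambda p:proj(name,[p[0],p[1],z])[0]-[u,v],[.5,0]),z]
def hframe(x,y,az,tilt=np.radians(29),z=.15):
    # az: horizontal heading of the up-slope direction; holder z leans towards -heading
    h=np.array([np.cos(az),np.sin(az),0]); k=np.array([0,0,1.])
    Z=np.cos(tilt)*k-np.sin(tilt)*h; X=np.cos(tilt)*h+np.sin(tilt)*k
    return np.c_[X,np.cross(Z,X),Z],np.array([x,y,z])
def ring(Rm,c,r,z=0,n=60):
    a=np.linspace(0,2*np.pi,n); return c+np.c_[r*np.cos(a),r*np.sin(a),0*a+z]@Rm.T
E
python3 - <<'E'
from h import *
t=np.load("/tmp/top.npz"); im,P=t["im"],t["P"]
print("rim centre from px",ray("top",207.3,204.5,.15), "stud px",ray("top",205.7,189.9,.165))
print("tongue",ray("top",433.8,274.7,.026),"mouth",ray("top",437.3,260,.077), "flange left etc")
print("socket depth-ring")
# rim by depth: brass pixels, plane fit
hsv=cv2.cvtColor(im,cv2.COLOR_RGB2HSV)
c=ray("top",207.3,204.5,.15)
Q=P.reshape(-1,3); d=np.hypot(Q[:,0]-c[0],Q[:,1]-c[1]); m=(d<.035)&(abs(Q[:,2]-.15)<.022)
q=Q[m]
for _ in range(6):
    A=np.c_[q[:,:2]-c[:2],np.ones(len(q))]; w,*_=np.linalg.lstsq(A,q[:,2],rcond=None)
    r=q[:,2]-A@w; q=q[abs(r)<max(2*np.median(abs(r)),.002)]
n=np.r_[-w[:2],1]; n/=np.linalg.norm(n); print("plane normal",n,np.degrees(np.arccos(n[2])),"az",np.degrees(np.arctan2(-n[1],-n[0])),"h",w[2],len(q),"extent mid",(q.min(0)+q.max(0))/2,q.max(0)-q.min(0))
# base plate orientation: plate points height
z=P[...,2]; mm=np.zeros(z.shape,bool); mm[120:235,180:255]=True
hh=np.histogram(z[mm],bins=np.arange(0,.06,.004)); print(hh[0])
pl=(mm&(z>.006)&(z<.03)); cn=max(cv2.findContours(pl.astype(np.uint8),0,2)[0],key=cv2.contourArea); print(cv2.minAreaRect(cn))
# duty lamp: centroid of points at z .12-.2 
for n in("top","scene"):
    Q=np.load(f"/tmp/{n}.npz")["P"].reshape(-1,3); g=Q[(abs(Q[:,0]-.76)<.07)&(abs(Q[:,1]-.24)<.08)&(Q[:,2]>.2)&(Q[:,2]<.3)]; print(n,len(g),(g.min(0)+g.max(0))/2,g.max(0)-g.min(0))
# overlay
big=cv2.resize(im[165:235,170:250],None,fx=5,fy=5,interpolation=cv2.INTER_NEAREST)
E
```

```text
rim centre from px [0.60843498 0.23413912 0.15      ] stud px [0.63779871 0.23491113 0.165     ]
tongue [ 0.44905202 -0.28117853  0.026     ] mouth [ 0.48274077 -0.27733041  0.077     ] flange left etc
socket depth-ring
plane normal [-0.46270861 -0.02118706  0.88625721] 27.5933664696887 az 2.6216972533121323 h 0.1492847949338856 213 extent mid [0.61324761 0.23374142 0.15179139] [0.05701497 0.05783771 0.03071051]
[1033   98  162 1540 1379  162   60   93   76   40   51   66   71  107]
((216.61444091796875, 176.5205535888672), (97.58131408691406, 63.53636932373047), 86.9471206665039)
top 446 [0.76172057 0.24150671 0.24731933] [0.0392655 0.0372605 0.068403 ]
scene 576 [0.77046171 0.24032636 0.24039649] [0.03446509 0.03831831 0.08049079]
```

```bash
cat > ov.py <<'E'
from h import *
def draw(name,im,box,curves,f):
    u0,v0,u1,v1=box; b=cv2.resize(im[v0:v1,u0:u1],None,fx=f,fy=f,interpolation=cv2.INTER_CUBIC).copy()
    for X,col in curves:
        p=(proj(name,X)-[u0,v0]+.5)*f
        cv2.polylines(b,[np.int32(np.round(p*16))],False,col,1,cv2.LINE_AA,4)
    return b
def socket_curves(x,y,psi,Rm=None,c=None):
    if Rm is None: Rm=R.from_euler('z',psi).as_matrix(); c=np.array([x,y,.004+.02])
    cs=[(ring(Rm,c,.0195,.053),(255,255,0)),(ring(Rm,c,.026,.0),(0,255,0)),(ring(Rm,c,.022,.045),(255,0,255))]
    t=np.array([[.026,.0045,0],[.039,.0045,0],[.039,-.0045,0],[.026,-.0045,0]]); cs.append((c+t@Rm.T,(255,0,0)))
    return cs
def holder_curves(x,y,az):
    Rm,c=hframe(x,y,az); a=np.linspace(0,6.3,30)
    st=c+np.c_[.0335+.0045*np.cos(a),.0045*np.sin(a),0*a-.0015]@Rm.T
    return [(ring(Rm,c,.029),(0,255,0)),(ring(Rm,c,.021),(0,255,255)),(st,(255,0,0))]
E
python3 - <<'E'
from ov import *
from scipy.optimize import minimize
ims={n:np.load(f"/tmp/{n}.npz")["im"] for n in("top","scene")}
# silhouette fit of socket (blue) in each view
for n in ims:
    hsv=cv2.cvtColor(ims[n],cv2.COLOR_RGB2HSV); P=np.load(f"/tmp/{n}.npz")["P"]
    bl=(hsv[...,0]>98)&(hsv[...,0]<125)&(hsv[...,1]>100)&(np.hypot(P[...,0]-.483,P[...,1]+.28)<.07)
    bl=cv2.morphologyEx(bl.astype(np.uint8),cv2.MORPH_CLOSE,np.ones((5,5)))
    cn=max(cv2.findContours(bl,0,2)[0],key=cv2.contourArea); mask=np.zeros_like(bl); cv2.drawContours(mask,[cn],-1,1,-1)
    x0,y0,w,h=cv2.boundingRect(cn); print(n,x0,y0,w,h)
    M=np.kron(mask[y0-10:y0+h+10,x0-10:x0+w+10],np.ones((8,8),np.uint8))
    def cost(p):
        c=np.array([p[0],p[1],.024]); a=np.zeros_like(M)
        for r,z0,z1 in((.026,0,.005),(.022,.005,.045),(.0195,.045,.053)):
            q=np.vstack([ring(np.eye(3),c,r,z0),ring(np.eye(3),c,r,z1)])
            cv2.fillConvexPoly(a,cv2.convexHull(np.int32(np.round((proj(n,q)-[x0-10,y0-10]+.5)*8))),1)
        return np.mean(a!=M)
    r=minimize(cost,[.483,-.281],method="Nelder-Mead",options=dict(initial_simplex=[[.483,-.281],[.487,-.281],[.483,-.277]]))
    print(n,r.x,r.fun)
E
python3 - <<'E'
from ov import *
im=np.load("/tmp/top.npz")["im"]
a=draw("top",im,(175,175,240,235),holder_curves(.610,.234,.042),6)
b=draw("top",im,(405,235,470,295),socket_curves(.483,-.281,3.14),6)
save("ov0.png",np.hstack([a,b]))
E
```

```text
top 424 251 25 21
top [ 0.48197851 -0.28309336] 0.023170731707317073
scene 225 184 17 24
scene [ 0.49992969 -0.27979688] 0.048544993857493855
```

View pics/ov0.png

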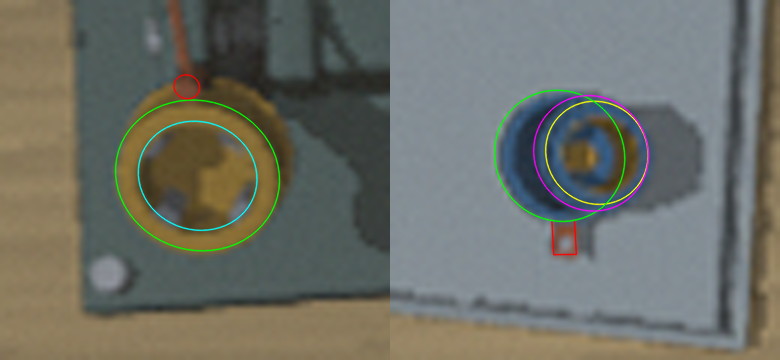

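The holder overlay matches (rim, stud): centre (0.610, 0.234), azimuth 2.4°. The socket is at about (0.482, −0.2825), with its tongue towards −x. I'll squeeze it lightly along x first, then along y, so the tool centres on it.

```bash
python3 -m pendant '0 0 0.133 28.6 36.2 -10 85;0 0 0.133 28.6 36.2 -10 85;0 0 0.133 28.6 36.2 -10 85;0 0 0.133 28.6 36.2 -10 85;0 0 0.133 28.6 36.2 -10 85;0 0 0.133 28.6 36.2 -10 85;0 0 0.133 28.6 36.2 -10 85;0 0 0.133 28.6 36.2 -10 85;0 0 0 0 0 0 85;0 0 0 0 0 0 85' 20
python3 - <<'E'
from h import *
o=ctrl.get_obs();print(o["joints"].round(3),o["tcp_pos"].round(4),R.from_quat(o["ee_rot"]).as_matrix().round(3).tolist())
E
```

```text
time_s: 1.1
tcp_pos: [0.4822, -0.281, 0.1509]
ee_rot: [0.738, 0.675, -0.0, -0.0]
force: [-0.7, -0.8, 0.3]
finger_gap: 0.996
grasp_force: 0.0
[-0.646  0.494  1.811 -0.     0.838 -0.557] [ 0.4822 -0.281   0.1509] [[0.088, 0.996, -0.001], [0.996, -0.088, 0.0], [0.0, -0.001, -1.0]]
```

```bash
python3 -m pendant '0 0 0 0 -1.5 -39 85;0 0 0 0 0 -39 85;0 0 0 0 0 -30 85;0 0 0 0 0 -9 85;0 0 0 0 0 0 40;0 0 0 0 0 0 40;0 0 0 0 0 0 40;0 0 0 0 0 0 40;0 0 0 0 0 0 40;0 0 0 0 0 0 40' 20
```

```text
time_s: 2.1
tcp_pos: [0.4826, -0.2841, 0.036]
ee_rot: [0.738, 0.675, 0.0, 0.002]
force: [-1.0, -1.2, 8.1]
finger_gap: 0.506
grasp_force: 24.7
```

```bash
python3 -m pendant '0 0 0 0 0 0 85;0 0 0 0 0 0 85;0 0 0 0 0 0 85;0 0 -0.1 0 0 0 85;0 0 -0.147 0 0 0 85;0 0 -0.147 0 0 0 85;0 0 -0.147 0 0 0 85;0 0 -0.147 0 0 0 85;0 0 -0.147 0 0 0 85;0 0 -0.147 0 0 0 85;0 0 -0.147 0 0 0 85;0 0 -0.147 0 0 0 85'; python3 -m pendant '0 0 -0.147 0 0 0 85;0 0 -0.147 0 0 0 85;0 0 0 0 0 0 85;0 0 0 0 0 0 42;0 0 0 0 0 0 42;0 0 0 0 0 0 42;0 0 0 0 0 0 42;0 0 0 0 0 0 42;0 0 0 0 0 0 42' 30
python3 - <<'E'
from ov import *
o=ctrl.get_obs();print(o["joints"].round(3))
im,d,P=cloud("top"); np.savez("/tmp/top1",im=im,P=P)
p=o["tcp_pos"]
save("g1.png",draw("top",im,(400,225,480,300),socket_curves(p[0],p[1],3.14)[1:2]+socket_curves(p[0],p[1],3.14)[3:],7))
E
```

```text
time_s: 3.3
tcp_pos: [0.4818, -0.2833, 0.0343]
ee_rot: [0.995, 0.099, -0.0, -0.0]
force: [0.4, 0.5, 0.1]
finger_gap: 0.997
grasp_force: 0.0
time_s: 4.2
tcp_pos: [0.4819, -0.2834, 0.0345]
ee_rot: [0.999, -0.044, 0.0, 0.0]
force: [0.1, 1.0, 3.5]
finger_gap: 0.505
grasp_force: 30.1
[-0.65   0.671  1.888 -0.     0.583  1.01 ]
```

View pics/g1.png

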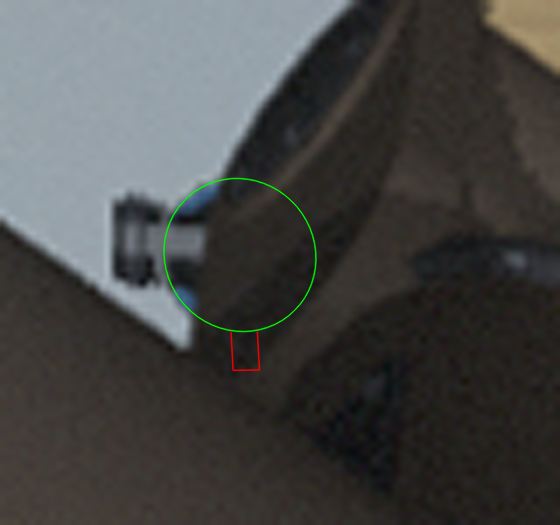

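```bash
python3 -m pendant '0 0 0 0 0 0 30;0 0 0 0 0 0 30;0 0 0 0 0 10 30;0 0 0 0 0 40 30;0 0 0 0 0 45 30;0 0 0 0 0 30 30' 90
python3 -m pendant '0 0 0.134 7.8 43 4.7 30;0 0 0.134 7.8 43 4.7 30;0 0 0.134 7.8 43 4.7 30;0 0 0.134 7.8 43 4.7 30;0 0 0.134 7.8 43 4.7 30;0 0 0.134 7.8 43 4.7 30;0 0 0.134 7.8 43 4.7 30;0 0 0.134 7.8 43 4.7 30;0 0 0.134 7.8 43 4.7 30;0 0 0.134 7.8 43 4.7 30;0 0 0.134 7.8 43 4.7 30;0 0 0.134 7.8 43 4.7 30'
cat > go.py <<'E'
from ov import *
# tool relative to socket: socket z = -tool z ; tongue az offset relative to tool x
def target(h,ang,rel=0.0,c=(.610,.234),az=.042,off=.0105):
    Rh,c0=hframe(*c,az)
    Rs=Rh@R.from_euler('z',ang).as_matrix()
    # at grasp tool x az=-5.05deg, tongue az=180deg+rel
    Rt0=R.from_quat([.999,-.044,0,0]).as_matrix(); Rs0=R.from_euler('z',np.pi+rel).as_matrix()
    return Rs@(Rs0.T@Rt0), c0+Rh[:,2]*(h+off), Rh
def delta(Rt,p):
    o=ctrl.get_obs(); Rn=R.from_quat(o["ee_rot"]).as_matrix()
    print("rotvec",R.from_matrix(Rt@Rn.T).as_rotvec().round(4),"shift mm",((p-o["tcp_pos"])*1e3).round(2),"joints",o["joints"].round(3),"F",np.round(o["force"],1),"t",o["time_s"])
E
python3 - <<'E'
from go import *
Rt,p,_=target(.06,-np.pi/2); delta(Rt,p)
E
```

```text
time_s: 4.85
tcp_pos: [0.482, -0.2836, 0.1621]
ee_rot: [0.999, -0.045, 0.001, 0.001]
force: [-0.1, -0.7, -2.8]
finger_gap: 0.497
grasp_force: 92.2
time_s: 6.05
tcp_pos: [0.5752, 0.2343, 0.216]
ee_rot: [0.723, 0.691, -0.0, -0.0]
force: [1.1, -0.5, -3.1]
finger_gap: 0.491
grasp_force: 92.2
rotvec [ 2.150e-02 -5.062e-01  3.000e-04] shift mm [ 0.7  -1.78 -4.37] joints [ 0.281  0.5    1.587 -0.     1.055  0.327] F [ 1.1 -0.5 -3.1] t 6.05
```

```bash
python3 -m pendant '0.0054 -0.1265 0 0 0 0 30;0.0054 -0.1265 0 0 0 0 30;0.0054 -0.1265 0 0.7 -1.8 0 30;0.0054 -0.1265 0 0 0 0 30;0 0 0 0 0 0 30;0 0 0 0 0 0 30'
python3 - <<'E'
from go import *
Rt,p,_=target(.06,-np.pi/2); delta(Rt,p)
o=ctrl.get_obs(); Rn=R.from_quat(o["ee_rot"]).as_matrix(); 
Rs=Rn@(R.from_quat([.999,-.044,0,0]).as_matrix().T)@R.from_euler('z',np.pi).as_matrix()
c=o["tcp_pos"]-Rs[:,2]*.0105
out=[]
for n,box in (("top",(165,150,265,240)),("scene",(370,160,450,232))):
    im,d,P=cloud(n); np.savez("/tmp/"+n+"2",im=im,P=P)
    f=4 if n=="top" else 5
    out.append(draw(n,im,box,holder_curves(.610,.234,.042)+socket_curves(0,0,0,Rs,c),f)[:360])
    out.append(draw(n,im,box,[],f)[:360]) if n=="scene" else 0
save("h1.png",np.hstack(out)[:, :1200] if 0 else np.hstack(out[:2]))
E
```

```text
time_s: 6.65
tcp_pos: [0.576, 0.2307, 0.2159]
ee_rot: [0.702, 0.667, 0.187, 0.164]
force: [0.3, 0.4, -2.5]
finger_gap: 0.496
grasp_force: 92.8
rotvec [-0.0023 -0.0029  0.0053] shift mm [-0.11  1.86 -4.23] joints [ 0.332  0.383  1.901 -0.367  0.396  0.69 ] F [ 0.3  0.4 -2.5] t 6.65
```

View pics/h1.png

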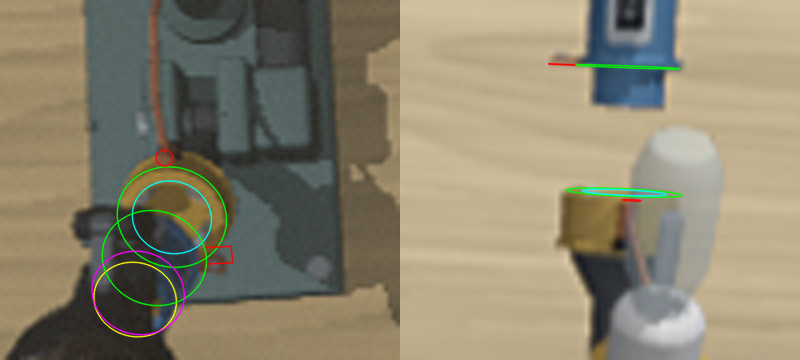

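```bash
python3 - <<'E'
from go import *
o=ctrl.get_obs(); Rn=R.from_quat(o["ee_rot"]).as_matrix(); 
Rs=Rn@(R.from_quat([.999,-.044,0,0]).as_matrix().T)@R.from_euler('z',np.pi).as_matrix()
c=o["tcp_pos"]-Rs[:,2]*.0105
im=np.load("/tmp/top2.npz")["im"]; im2=np.load("/tmp/scene2.npz")["im"]
a=draw("top",im,(185,185,235,235),socket_curves(0,0,0,Rs,c)[1:]+holder_curves(.610,.234,.042),8)
b=draw("scene",im2,(395,162,445,212),socket_curves(0,0,0,Rs,c)+holder_curves(.610,.234,.042)[:1],8)
save("h2.png",np.hstack([a,b]))
E
```

```text
(no output)
```

View pics/h2.png

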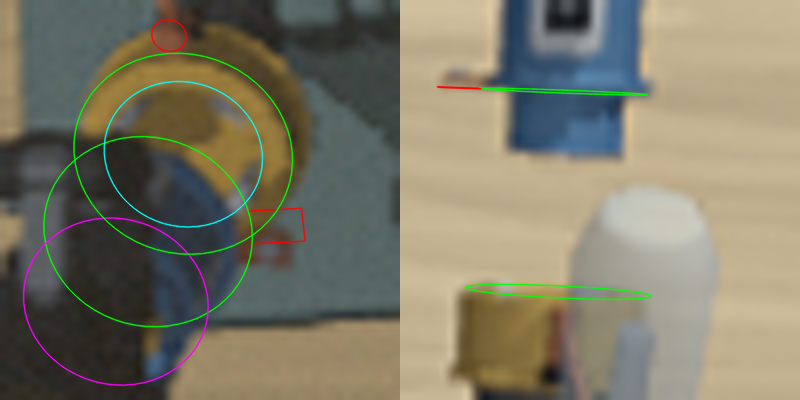

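```bash
cat > cu.py <<'E'
from go import *
def pose():
    o=ctrl.get_obs(); Rn=R.from_quat(o["ee_rot"]).as_matrix()
    Rs=Rn@(R.from_quat([.999,-.044,0,0]).as_matrix().T)@R.from_euler('z',np.pi).as_matrix()
    return Rs,o["tcp_pos"]-Rs[:,2]*.0105
def copper(n,im,box,Rs,c):
    u0,v0,u1,v1=box; f=im[v0:v1,u0:u1].astype(float); w=np.clip(f[...,0]-1.3*f[...,1]-0,0,None)*(f[...,0]<255)
    w[w<12]=0; v,u=np.mgrid[v0:v1,u0:u1]; m=np.array([(u*w).sum(),(v*w).sum()])/w.sum()
    print(n,"copper px",m.round(2),"n",(w>0).sum())
    for r in range(-20,16,4):
        q=c+np.array([.0325*np.cos(np.radians(r)),.0325*np.sin(np.radians(r)),.0015 if n=="scene" else .003])@Rs.T
        print(r,proj(n,q)[0].round(2),end="; ")
    print()
E
python3 - <<'E'
from cu import *
Rs,c=pose()
copper("top",np.load("/tmp/top2.npz")["im"],(214,210,226,222),Rs,c)
copper("scene",np.load("/tmp/scene2.npz")["im"],(398,166,408,176),Rs,c)
E
```

```text
top copper px [215.22 216.27] n 4
-20 [218.54 218.36]; -16 [218.77 217.36]; -12 [218.93 216.34]; -8 [219.01 215.32]; -4 [219.   214.28]; 0 [218.92 213.24]; 4 [218.77 212.21]; 8 [218.53 211.18]; 12 [218.21 210.17]; 
scene copper px [nan nan] n 0
-20 [402.27 171.76]; -16 [402.07 171.77]; -12 [401.93 171.78]; -8 [401.84 171.79]; -4 [401.82 171.8 ]; 0 [401.87 171.82]; 4 [401.98 171.84]; 8 [402.15 171.86]; 12 [402.38 171.88]; cu.py:8: RuntimeWarning: invalid value encountered in divide
  w[w<12]=0; v,u=np.mgrid[v0:v1,u0:u1]; m=np.array([(u*w).sum(),(v*w).sum()])/w.sum()
```

```bash
cat >> go.py <<'E'
def plan(h,deg,rel=-7.,e=.0008,**k):
    Rt,p,Rh=target(h,np.radians(deg),np.radians(rel),**k); delta(Rt,p-Rt[:,0]*e)
    o=ctrl.get_obs(); print("F in holder frame",(Rh.T@o["force"]).round(1),"now h,xy mm",((Rh.T@(o["tcp_pos"]+R.from_quat(o["ee_rot"]).as_matrix()[:,0]*e-np.array([.61,.234,.15])))*1e3-[0,0,10.5]).round(2))
E
python3 - <<'E'
from go import *
plan(.06,-85); plan(.02,-85)
E
```

```text
rotvec [-0.1042 -0.0056  0.1891] shift mm [-0.95  1.07 -4.39] joints [ 0.331  0.384  1.9   -0.367  0.395  0.691] F [ 0.4  0.1 -1.9] t 6.75
F in holder frame [-0.5  0.1 -1.9] now h,xy mm [ 3.09 -1.11 63.4 ]
rotvec [-0.1042 -0.0056  0.1891] shift mm [ 18.42   1.89 -39.37] joints [ 0.331  0.384  1.9   -0.367  0.395  0.691] F [ 0.4  0.1 -1.9] t 6.75
F in holder frame [-0.5  0.1 -1.9] now h,xy mm [ 3.09 -1.11 63.4 ]
```

```bash
python3 -m pendant '-0.052 -0.0028 0.0945 -1 1.1 -4.4 30;-0.052 -0.0028 0.0945 4.8 0.2 -8.7 30;0 0 0 4.8 0.2 -8.7 30;0 0 0 4.8 0.2 -8.7 30;0 0 0 4.8 0.2 -8.7 30;0 0 0 0 0 0 30;0 0 0 0 0 0 30'
python3 - <<'E'
from cu import *
plan(.02,-85); plan(.016,-85)
Rs,c=pose(); k=R.from_euler('z',-7,degrees=True).as_matrix(); Rs=Rs@k
out=[]
for n,box in (("top",(185,180,235,230)),("scene",(390,172,440,222))):
    im,d,P=cloud(n); np.savez("/tmp/"+n+"3",im=im,P=P)
    out.append(draw(n,im,box,(socket_curves(0,0,0,Rs,c)[1:] if n=="top" else socket_curves(0,0,0,Rs,c))+holder_curves(.610,.234,.042)[:1],8))
save("h3.png",np.hstack(out))
E
```

```text
time_s: 7.45
tcp_pos: [0.5944, 0.2326, 0.1762]
ee_rot: [0.627, 0.738, 0.17, 0.184]
force: [0.9, -1.0, -2.3]
finger_gap: 0.497
grasp_force: 92.8
rotvec [-0.0009  0.0007  0.0002] shift mm [ 0.93 -0.02  0.57] joints [ 0.323  0.461  1.903 -0.445  0.317  0.552] F [ 0.9 -1.  -2.3] t 7.45
F in holder frame [-0.3 -1.1 -2.4] now h,xy mm [-1.08  0.06 19.95]
rotvec [-0.0009  0.0007  0.0002] shift mm [ 2.86  0.06 -2.93] joints [ 0.323  0.461  1.903 -0.445  0.317  0.552] F [ 0.9 -1.  -2.3] t 7.45
F in holder frame [-0.3 -1.1 -2.4] now h,xy mm [-1.08  0.06 19.95]
```

View pics/h3.png

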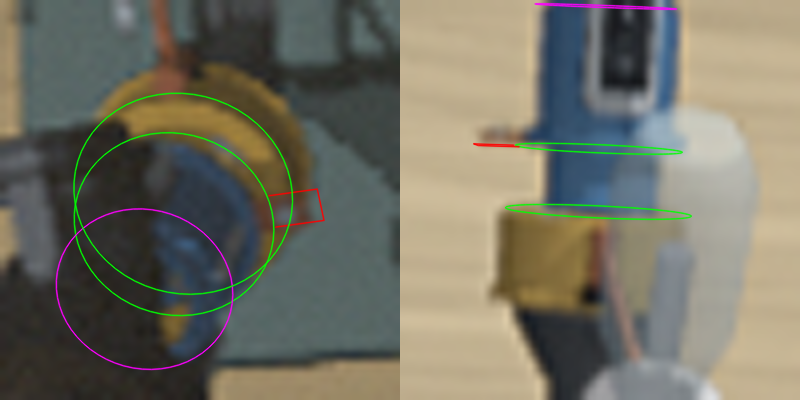

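```bash
python3 - <<'E'
from go import *
for h in(.02,.011): plan(h,-85,rel=-8.,e=.0022,c=(.61,.2335))
E
```

```text
rotvec [-0.0096  0.0013  0.0149] shift mm [ 1.24 -2.03  0.02] joints [ 0.324  0.459  1.903 -0.445  0.317  0.552] F [ 0.2  0.6 -2.9] t 7.55
F in holder frame [-1.2  0.6 -2.6] now h,xy mm [-1.    1.59 20.55]
rotvec [-0.0096  0.0013  0.0149] shift mm [ 5.6  -1.85 -7.85] joints [ 0.324  0.459  1.903 -0.445  0.317  0.552] F [ 0.2  0.6 -2.9] t 7.55
F in holder frame [-1.2  0.6 -2.6] now h,xy mm [-1.    1.59 20.55]
```

```bash
python3 -m pendant '-0.0096 0 0.0149 1.2 -2 0 30;0 0 0 0 0 0 30;0 0 0 1.2 0.1 -2.2 30;0 0 0 1.2 0.1 -2.2 30;0 0 0 0 0 0 30;0 0 0 0 0 0 30'
python3 - <<'E'
from go import *
for h in(.015,.010): plan(h,-85,rel=-8.,e=.0022,c=(.61,.2335))
E
```

```text
time_s: 8.15
tcp_pos: [0.5978, 0.2308, 0.1719]
ee_rot: [0.62, 0.744, 0.168, 0.186]
force: [-0.3, -0.6, -2.4]
finger_gap: 0.491
grasp_force: 92.9
rotvec [ 0.0005  0.0005 -0.0003] shift mm [ 0.19 -0.    0.59] joints [ 0.318  0.47   1.901 -0.451  0.309  0.536] F [-0.3 -0.6 -2.4] t 8.15
F in holder frame [-1.5 -0.6 -2. ] now h,xy mm [-0.47 -0.49 14.59]
rotvec [ 0.0005  0.0005 -0.0003] shift mm [ 2.61  0.1  -3.79] joints [ 0.318  0.47   1.901 -0.451  0.309  0.536] F [-0.3 -0.6 -2.4] t 8.15
F in holder frame [-1.5 -0.6 -2. ] now h,xy mm [-0.47 -0.49 14.59]
```

```bash
python3 -m pendant '0 0 0 0.7 0 -1.2 30;0 0 0 0.7 0 -1.2 30;0 0 0 0.7 0 -1.1 30;0 0 0 0 0 0 30;0 0 0 0 0 0 30;0 0 0 0 0 0 30'
python3 - <<'E'
from go import *
for h in(.010,): plan(h,-85,rel=-8.,e=.0022,c=(.61,.2335))
print(ctrl.get_obs()["wrist_torque"])
E
```

```text
time_s: 8.75
tcp_pos: [0.5994, 0.2307, 0.169]
ee_rot: [0.62, 0.744, 0.168, 0.186]
force: [-9.9, -2.8, 5.2]
finger_gap: 0.492
grasp_force: 94.5
rotvec [ 0.0009  0.0005 -0.0002] shift mm [ 1.07  0.25 -0.91] joints [ 0.317  0.476  1.901 -0.458  0.305  0.542] F [-9.9 -2.8  5.2] t 8.75
F in holder frame [-6.2 -2.3  9.4] now h,xy mm [-0.53 -0.71 11.33]
[-0.42743703  1.28473558 -0.2243803 ]
```

```bash
python3 - <<'E'
from go import *
for h,a in((.0085,-65),(.005,-40),(.0025,-20),(0,0)): plan(h,a,rel=-8.,e=.0022,c=(.6095,.2335))
E
```

```text
rotvec [-0.1683 -0.0065  0.3051] shift mm [ 1.92  0.55 -1.87] joints [ 0.317  0.476  1.901 -0.458  0.305  0.542] F [-9.9 -2.8  5.2] t 8.75
F in holder frame [-6.2 -2.3  9.4] now h,xy mm [-0.53 -0.71 11.33]
rotvec [-0.3798 -0.0153  0.6867] shift mm [ 4.23  1.26 -4.58] joints [ 0.317  0.476  1.901 -0.458  0.305  0.542] F [-9.9 -2.8  5.2] t 8.75
F in holder frame [-6.2 -2.3  9.4] now h,xy mm [-0.53 -0.71 11.33]
rotvec [-0.549  -0.0223  0.9919] shift mm [ 5.71  2.01 -6.6 ] joints [ 0.317  0.476  1.901 -0.458  0.305  0.542] F [-9.9 -2.8  5.2] t 8.75
F in holder frame [-6.2 -2.3  9.4] now h,xy mm [-0.53 -0.71 11.33]
rotvec [-0.7182 -0.0293  1.2971] shift mm [ 6.97  2.82 -8.74] joints [ 0.317  0.476  1.901 -0.458  0.305  0.542] F [-9.9 -2.8  5.2] t 8.75
F in holder frame [-6.2 -2.3  9.4] now h,xy mm [-0.53 -0.71 11.33]
```

```bash
python3 -m pendant '-0.0422 -0.0017 0.0763 0.5 0.14 -0.55 30;-0.0422 -0.0017 0.0763 0.5 0.14 -0.55 30;-0.0422 -0.0017 0.0763 0.5 0.14 -0.55 30;-0.0422 -0.0017 0.0763 0.5 0.14 -0.55 30;-0.0422 -0.0017 0.0763 0.5 0.14 -0.55 30;-0.0422 -0.0017 0.0763 0.5 0.14 -0.55 30;-0.0422 -0.0017 0.0763 0.5 0.14 -0.55 30;-0.0422 -0.0017 0.0763 0.5 0.14 -0.55 30;-0.0422 -0.0017 0.0763 0.5 0.14 -0.55 30'
python3 - <<'E'
from go import *
for h,a in((.005,-40),(.002,-20),(-.001,0)): plan(h,a,rel=-8.,e=.0022,c=(.6095,.2335))
print(ctrl.get_obs()["wrist_torque"])
E
```

```text
time_s: 9.65
tcp_pos: [0.6034, 0.2312, 0.1641]
ee_rot: [0.287, 0.925, 0.084, 0.235]
force: [-13.3, -8.4, 10.8]
finger_gap: 0.498
grasp_force: 94.8
rotvec [ 0.0018 -0.0017 -0.0013] shift mm [0.14 0.72 0.31] joints [ 0.316  0.487  1.894 -0.459  0.301 -0.244] F [-13.3  -8.4  10.8] t 9.65
F in holder frame [-6.7 -7.8 16.1] now h,xy mm [-0.76 -1.2   5.07]
rotvec [-0.167  -0.0086  0.3042] shift mm [ 1.87  1.48 -2.15] joints [ 0.316  0.487  1.894 -0.459  0.301 -0.244] F [-13.3  -8.4  10.8] t 9.65
F in holder frame [-6.7 -7.8 16.1] now h,xy mm [-0.76 -1.2   5.07]
rotvec [-0.3358 -0.0155  0.6096] shift mm [ 3.37  2.3  -4.73] joints [ 0.316  0.487  1.894 -0.459  0.301 -0.244] F [-13.3  -8.4  10.8] t 9.65
F in holder frame [-6.7 -7.8 16.1] now h,xy mm [-0.76 -1.2   5.07]
[-1.08958418  1.52407353 -1.10782337]
```

```bash
python3 -m pendant '-0.0373 -0.0017 0.0677 0.38 0.13 -0.55 30;-0.0373 -0.0017 0.0677 0.38 0.13 -0.55 30;-0.0373 -0.0017 0.0677 0.38 0.13 -0.55 30;-0.0373 -0.0017 0.0677 0.38 0.13 -0.55 30;-0.0373 -0.0017 0.0677 0.38 0.13 -0.55 30;-0.0373 -0.0017 0.0677 0.38 0.13 -0.55 30;-0.0373 -0.0017 0.0677 0.38 0.13 -0.55 30;-0.0373 -0.0017 0.0677 0.38 0.13 -0.55 30;-0.0373 -0.0017 0.0677 0.38 0.13 -0.55 30'
python3 - <<'E'
from cu import *
plan(0,0,rel=-8.,e=.0022,c=(.6095,.2335))
print(ctrl.get_obs()["wrist_torque"])
Rs,c=pose(); Rs=Rs@R.from_euler('z',-8,degrees=True).as_matrix()
out=[]
for n,box in (("top",(185,170,235,220)),("scene",(390,172,440,222))):
    im,d,P=cloud(n); np.savez("/tmp/"+n+"4",im=im,P=P)
    out.append(draw(n,im,box,socket_curves(0,0,0,Rs,c)[3:]+holder_curves(.610,.234,.042)[2:],8))
save("e1.png",np.hstack(out))
E
```

```text
time_s: 10.55
tcp_pos: [0.6065, 0.2324, 0.1603]
ee_rot: [-0.044, 0.967, -0.001, 0.25]
force: [-31.4, -9.1, 31.9]
finger_gap: 0.494
grasp_force: 97.0
rotvec [-0.0019 -0.001   0.0018] shift mm [-0.18  1.09 -0.08] joints [ 0.315  0.497  1.89  -0.464  0.295 -0.933] F [-31.4  -9.1  31.9] t 10.55
F in holder frame [-12.3  -7.8  43.3] now h,xy mm [-0.29 -1.57  0.26]
[-0.96850434  2.14562944 -1.92417018]
```

View pics/e1.png

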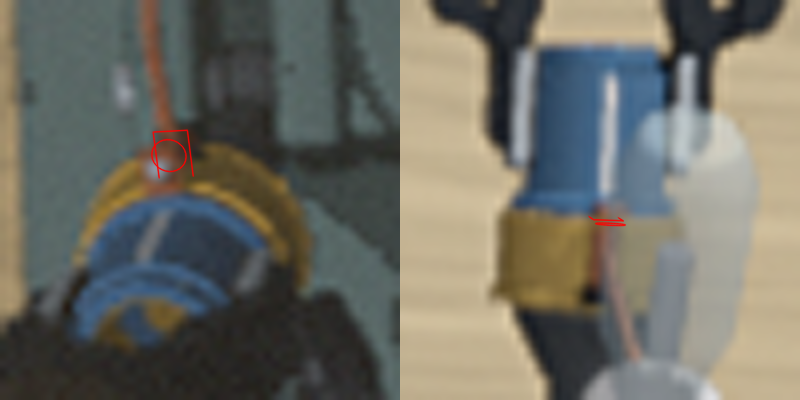

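```bash
python3 -m pendant '0.007 0 -0.013 0.1 -0.3 -0.2 30;0.007 0 -0.013 0.1 -0.3 -0.2 30;0 0 0 0 0 0 30'
python3 - <<'E'
from cu import *
plan(0,0,rel=-8.,e=.0022,c=(.6095,.2335))
E
```

```text
time_s: 10.95
tcp_pos: [0.6065, 0.2324, 0.1603]
ee_rot: [-0.031, 0.968, 0.003, 0.251]
force: [-27.2, -5.5, 27.7]
finger_gap: 0.494
grasp_force: 97.1
rotvec [-0.0149  0.0003  0.0253] shift mm [-0.18  1.09 -0.08] joints [ 0.316  0.497  1.892 -0.47   0.292 -0.9  ] F [-27.2  -5.5  27.7] t 10.95
F in holder frame [-10.5  -4.4  37.5] now h,xy mm [-0.3  -1.51  0.26]
```

```bash
python3 -m pendant '0 0 0 -0.5 0 0.6 30;0 0 0 -0.5 0 0.6 30;0 0 0 0 0 0 30;0 0 0 0 0 0 60;0 0 0 0 0 0 60;0 0 0 0 0 0 60;0 0 0 0 0 0 70;0 0 0 0 0 0 70;0 0 0 0 0 0 70'
```

```text
time_s: 11.85
tcp_pos: [0.6072, 0.2327, 0.1595]
ee_rot: [-0.03, 0.968, 0.004, 0.251]
force: [0.4, -0.6, 0.8]
finger_gap: 0.823
grasp_force: 0.0
```

```bash
python3 -m pendant '0 0 0 -4.8 -0.2 8.7 70;0 0 0 -12 -0.5 22 70;0 0 0 -20 -0.8 36 70;0 0 0 -20 -0.8 36 70;0 0 0 -40 -20 20 70;0 0 0 -40 -40 0 70;0 0 0 -20 -40 0 70;0 0 0 0 -45 0 70;0 0 0 0 -45 0 70;0 0 0 0 0 0 70;0 0 0 0 0 0 70'
python3 - <<'E'
from cu import *
o=ctrl.get_obs(); print(o["joints"].round(2),o["force"])
Rh,c=hframe(.61,.234,.042); out=[]
for n,box in (("top",(185,170,235,220)),("scene",(390,172,440,222))):
    im,d,P=cloud(n); np.savez("/tmp/"+n+"5",im=im,P=P)
    out.append(draw(n,im,box,[(ring(Rh,c,.022,.045),(255,0,255)),(ring(Rh,c,.0195,.053),(255,255,0)),(socket_curves(0,0,0,Rh,c)[3])],8))
save("e2.png",np.hstack(out))
E
```

```text
time_s: 12.95
tcp_pos: [0.4551, 0.056, 0.2826]
ee_rot: [-0.029, 0.968, 0.004, 0.25]
force: [0.4, 0.2, 0.5]
finger_gap: 0.819
grasp_force: 0.0
[-0.05  0.04  2.16  0.1   0.44 -1.76] [0.3557964  0.21912429 0.51251993]
```

View pics/e2.png

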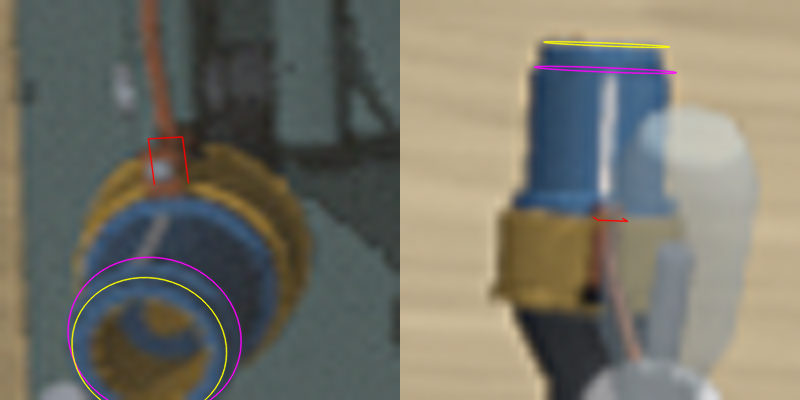

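The last picture shows the socket seated. Its tongue at (165,172) is on the stud line, and the mouth matches the model of a bottomed socket.

```bash
python3 -c "
from rig import workorder; print(workorder.hand_in())"
```

```text
the job is handed in; nothing more can be done
None
```

The blue lamp socket is wound fully home in the leaning holder with its tongue over the stud, the gripper is released and clear, and I handed the job in at about 13 s on the robot clock; no verdict came back.

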